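# Rake the heaped cheese blocks into an even layer on the sprung draining tray

### The job

Take the rake from its sloping stand and spread the cheese blocks heaped at one end of the sprung tray into one even layer: every block lying on the tray floor and none on another, with at least one block in each third of the tray. Draw the blocks along with the rake's teeth resting lightly on the tray floor, without pressing the floor down to its stops and without touching the cheese with the gripper. Then put the rake back in its stand as it was, and leave everything else on the table where it is.

Things in the scene. Friction and masses are not known exactly. Their poses are not given: they have to be found in the camera images.
- tray: Fixed steel tray, outside 199 mm (its x) by 414 mm (its y). Origin under its centre, on the table, z up. Inside 175 x 390 mm, rim 85 mm up; the floor lies 45 mm up when unpressed. Dark cross lines on floor and rim at y = -65 and +65 mm mark three equal thirds. All blocks start in the third at -y.
- heap (a point): Fixed point on the tray floor (unpressed) at tray (0, -130, 45) mm, under the middle of the heap; axes as the tray's. Four blocks lie on the floor in two rows of two, centred about 32 mm to -y and 32 mm to +y of here, about 20 mm clear between the rows and 8 to 14 mm from the back row to the end wall; a fifth lies on top of the four, over the middle.
- tray_floor (a joint): How far the tray's sprung floor plate (172 x 387 mm, aluminium) is pressed down, in m: 0 at its upper stop, 0.014 at its lower stop. Springs preloaded to 9 N, of which plate and blocks take 6 to 10 N; 1 N per mm. More than 0.012 counts as pressed to the stops: about 11 N or more from the rake.
- floor_mid (a point): Centre of the top face of the floor plate; moves down with it. Axes as the tray's.
- cheese1: Loose block of pale yellow hard cheese, 60 mm (its x) by 38 mm (y) by 36 mm (z), about 60 to 130 g, rounded edges. Origin at its centre. Starts on the tray floor.
- cheese2: Loose block of pale yellow hard cheese, 60 mm (its x) by 38 mm (y) by 36 mm (z), about 60 to 130 g, rounded edges. Origin at its centre. Starts on the tray floor.
- cheese3: Loose block of pale yellow hard cheese, 60 mm (its x) by 38 mm (y) by 36 mm (z), about 60 to 130 g, rounded edges. Origin at its centre. Starts on the tray floor.
- cheese4: Loose block of pale yellow hard cheese, 60 mm (its x) by 38 mm (y) by 36 mm (z), about 60 to 130 g, rounded edges. Origin at its centre. Starts on the tray floor.
- cheese5: Loose block of pale yellow hard cheese, 60 mm (its x) by 38 mm (y) by 36 mm (z), about 60 to 130 g, rounded edges. Origin at its centre. Starts on top of the four lower blocks.
- rake: Loose hand rake, 150 mm tall, 130 mm wide, 220 g. Origin on the handle's centre line, 115 mm above the tips of the teeth; z up the handle, y along the head. Square wooden handle 24 x 24 mm, z -57 to +35 mm. Steel head bar 24 mm (x) x 130 mm (y), z -73 to -57 mm. Starts in the stand, leaning 25 degrees from vertical towards the stand's -x. A half turn about z makes no difference.
- rake_teeth (a point): Middle of the row of tips of the rake's teeth, at (0, 0, -115) mm of the rake; axes as the rake's. Six steel teeth, 42 mm long below the head bar, 10 mm wide and 24 mm apart along y (the gaps are narrower than any block), 14 mm thick in x, narrowing to 7 mm over the last 8 mm.
- stand: Fixed white stand. Origin on the table under the middle of its pocket's floor, z up; base 130 x 170 x 8 mm. The pocket runs along an axis from its floor at (0, 0, 30) mm up along (-sin 25, 0, cos 25 degrees). The rake goes in teeth first along this axis, its head along the stand's y; teeth rest on the pocket's floor, its back on the back plate.
- stand_rest (a point): Point on the pocket's axis, 115 mm up the slope from its floor: the rake's origin lies within 2 mm of it when at home. Axes as the stand's. Pocket 148 mm wide (y); back plate 13 mm below the axis, 70 mm long up the slope; front lip 22 mm above the axis, 22 mm long; end cheeks 32 mm long. Between the lip and the handle's top the front is open.
- jar: Bystander: glass jar, 84 mm across, 130 mm tall, on the other side of the tray from the stand. Origin under its centre.
- mug: Bystander: white mug, 80 mm across, 95 mm tall. Origin under its centre.
- pack: Bystander: slab of packed cheese, 100 x 130 x 35 mm. Origin under its centre.
- wheel: Bystander: small cheese wheel, 160 mm across, 70 mm tall. Origin under its centre.
- tape: Bystander: roll of tape, 90 mm across, 48 mm tall. Origin under its centre.
- brush: Bystander: brush lying between the robot and the tray. Origin under its middle.
- can: Bystander: can, 74 mm across, 110 mm tall. Origin under its centre.
There are look-alikes about, which are no part of the job. What is shaped like the stand but pink is not meant.

How it is judged:
By the outcome, as a careful person would: the job done as asked, in the order asked, and still so for the second after the job is handed in, with the robot touching nothing.
It also fails if it takes over 64 s, if anything falls off the work surface, if the arm or the gripper's body presses on something with over 40 N, if the wrist force passes 120 N, or if a joint passes its speed limit or range.

### The arm

A 6-joint arm with a two-finger parallel gripper is mounted at the origin on the work surface. World frame = base frame: x ahead of the robot, y to its left, z up, the work surface at z = 0. Lengths are in m, angles in rad, forces in N, time in s.
With the tool pointing down it reaches from about 0.3 to 0.775 m from the base axis. Payload 14.6 kg.
Tool frame: the origin (TCP) lies where the fingers leave the gripper's body, on its centre line; the fingertips stand 97 mm ahead of it and the grasp point (between the pads) lies ctrl.pinch_z ahead of it (ctrl.pinch_z is the distance from the TCP to the grasp point, in m); z points along the fingers, y is the direction in which the jaws open and shut (so a half turn about z gives the same grasp; the last joint's range is limited). The gripper opens to 94 mm and grips with 3 to 60 N. Pads are 16 mm wide; open, the fingers measure 119 mm over their backs; the gripper's body (75 mm by 177 mm) begins 78 mm behind the grasp point.
Start: joints at [1.13, 0.3, 1.521, -0, 1.321, -0.067], TCP at [0.201, 0.512, 0.303] pointing down, gripper open.
Joint ranges: [-3.03, 3.03], [-0.79, 2.21], [0.23, 2.52], [-1.04, 4.18], [0, 3.07], [-2.55, 2.55]. Speed limits (rad/s): [2.22, 2.22, 2.57, 3.14, 3.14, 3.14].

### API

Orientations are given as a unit quaternion [x, y, z, w].
In Python, from station import telemetry, read_camera, calibration, ctrl gives the robot as it stands.
- The arm moves only by the shell command python3 -m handwheel 'ROWS' [FORCE]. ROWS is JSON, a list of rows, each a list of 7 numbers: the shift along the world's x, y, z in mm, then the turn, a rotation vector about the world's x, y, z in degrees, then the closure, from 0 (fully open) to 1 (shut). In form: [[dx, dy, dz, rx, ry, rz, gripper], ...]. A call has 1 to 5 rows; each row shifts and turns the commanded pose from where the row before left it; what a row does not reach is not made up. A row lasts 1/12 s, in which the tool goes at most 41.7 mm and 7.16 degrees, less where a joint would pass 70% of its speed; a pose out of reach is approached as far as the arm can. A call is refused whole if a number of a shift passes 41.7 or a number of a turn 7.16, either way. A call with a gripper value outside its range is refused whole. The fingers move at their own pace and stop on an object; FORCE is the grip in N (left out, the last holds). Time passes only in rows, so rows that do not move let the fingers close. It gives the time, the measured TCP pose, the force and the opening at its end, in the units of the state.
- telemetry.state(): the state, without advancing time (a new reading comes with each control period).
- read_camera(name): name is "side" or "top" or "wrist"; returns (picture, depth): 400x640x3 uint8, red, green, blue; 400x640 float32, m along the optical axis (not along the pixel's ray), 0 where there is no reading.
- calibration(name): a dict with "fx", "fy", "cx", "cy" (pixels), "position" and "rotation" of the camera in the world. Camera axes: x right, y down, z forward; pixel columns grow to the right and rows downward; lengths in m; the calibration is good to about 2 mm. A picture is of the moment at which its call begins: read the wrist's pose just before it. calibration takes no time and is no camera call; for the wrist camera it gives the pose at the moment of the call.
- ctrl.hand_in(): hands the job in, once; it reports no verdict.
The state is a dict: "time": time; "joint_positions": joint angles; "joint_velocities": joint speeds; "tau": joint torques, N m; "eef_pos": TCP position; "tool_rot": TCP orientation; "contact_force": force on the tool from outside, world axes, zero at the start; "ft_torque": the same for the moment, N m; "grip_width": finger opening in m.
Only numpy, scipy, OpenCV 4.12 (cv2) and the standard library are available. Lean on these libraries where they do the work, as an engineer would, in place of code of your own. Each camera call takes 0.05 s, during which the arm holds its last target. There are 200 camera calls.

## Working session

There is one attempt and no reset: what is moved stays moved. The work goes in short steps, Python scripts to look and compute and a shell command to move; the robot and the scene stay as the last step left them, time stands still between calls to the robot, and variables do not carry over. Pictures are saved under pics/ and viewed, about 8 in all and at most 12, crops included, and the job is handed in when it is done.

```bash
ls; mkdir -p pics
python3 - <<'E'
from station import telemetry, read_camera, calibration, ctrl
import cv2,numpy as np
print(telemetry.state(), ctrl.pinch_z)
for n in("side","top"):
    p,d=read_camera(n); np.savez(f"{n}0.npz",p=p,d=d)
    cv2.imwrite(f"pics/{n}0.png",p[:,:,::-1]); c=calibration(n); print(n,c)
E
```

```text
pics
{'time': 0.0, 'joint_positions': array([ 1.13039231e+00,  3.00465776e-01,  1.52157209e+00, -3.04536129e-05,
        1.32071440e+00, -6.65966600e-02]), 'joint_velocities': array([-1.09578386e-03,  2.15550583e-04,  1.98517754e-03,  2.74446058e-03,
        3.51476111e-04, -9.14059749e-06]), 'tau': array([ 4.48531136e-03, -5.31849360e+01, -3.52722681e+01,  7.09970389e-02,
        2.46166351e-02, -9.72675525e-05]), 'eef_pos': array([0.20078063, 0.51187985, 0.30209299]), 'tool_rot': array([ 1.85813652e-01,  9.82584831e-01, -5.64975943e-04, -1.31132539e-04]), 'contact_force': array([ 0.65153348, -0.21325124,  0.45491853]), 'ft_torque': array([ 0.01573075, -0.01439719,  0.02553654]), 'grip_width': 0.09416609854542277} 0.0784
side {'fx': 488.2876860647559, 'fy': 488.2876860647559, 'cx': 317.5394808681198, 'cy': 196.87550573424224, 'position': array([ 0.02148788, -0.9032522 ,  0.94053365]), 'rotation': array([ 0.87037492, -0.21596288,  0.11548809, -0.42716512])}
top {'fx': 486.0058371589445, 'fy': 486.0058371589445, 'cx': 316.4312662980835, 'cy': 202.3779849381925, 'position': array([0.40919081, 0.03402754, 1.46401831]), 'rotation': array([ 0.70696354, -0.7048732 ,  0.03602445, -0.0453713 ])}
```

View pics/top0.png

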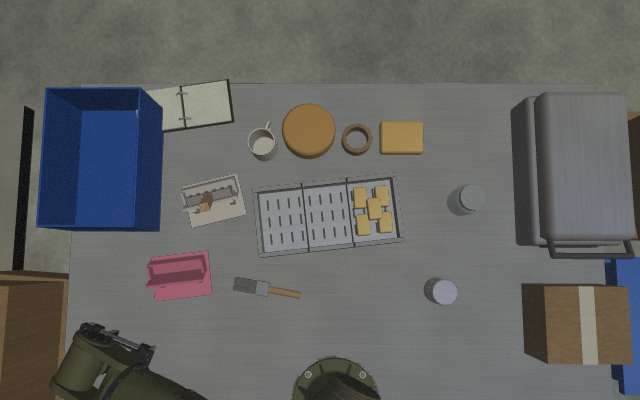

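View pics/side0.png

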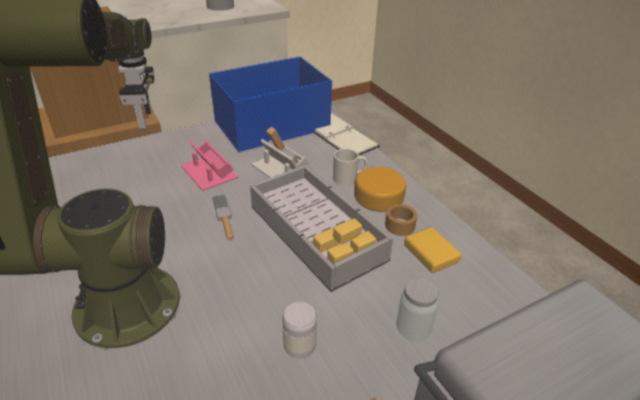

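Both views: the white stand with the rake is at top pixel (213,200). The pink look-alike stand (180,275) is empty. The brush (265,288) also has a wooden handle and is not the rake. The tray spans (257..400, 180..255), with the heap at its right end (374,208).

```bash
cat > h.py <<'E'
import numpy as np,cv2
from scipy.spatial.transform import Rotation as R
from station import telemetry, read_camera, calibration, ctrl
def cloud(n,d,c=None):
    c=c or calibration(n); v,u=np.mgrid[:d.shape[0],:d.shape[1]]
    P=np.stack([(u-c['cx'])/c['fx']*d,(v-c['cy'])/c['fy']*d,d],-1)
    P=P@R.from_quat(c['rotation']).as_matrix().T+c['position']; P[d<=0]=np.nan; return P
def proj(n,X,c=None):
    c=c or calibration(n); q=(np.atleast_2d(X)-c['position'])@R.from_quat(c['rotation']).as_matrix()
    return np.c_[c['fx']*q[:,0]/q[:,2]+c['cx'],c['fy']*q[:,1]/q[:,2]+c['cy']]
def rect(P): 
    r=cv2.minAreaRect((P[:,:2]*1000).astype(np.float32)); return r
E
python3 - <<'E'
from h import *
z=np.load('top0.npz');p=z['p'].astype(int);P=cloud('top',z['d'])
def box(u0,u1,v0,v1,z0,z1,m=True):
    k=np.zeros(p.shape[:2],bool);k[v0:v1,u0:u1]=1
    return k&(P[...,2]>z0)&(P[...,2]<z1)&m
print('table',np.nanmedian(P[300:330,250:400,2]))
t=box(245,410,170,262,.075,.095);print('rim',t.sum(),rect(P[t]),np.median(P[t][:,2]))
f=box(265,345,190,245,.03,.06);print('floor z',np.median(P[f][:,2]))
white=(p.min(-1)>120)
s=box(178,250,170,232,.003,.02);print('base',s.sum(),rect(P[s]))
c=box(345,400,180,245,.06,.2,(p[...,0]-p[...,2]>60))
n,l,st,ce=cv2.connectedComponentsWithStats(c.astype(np.uint8))
for i in range(1,n):
    if st[i,4]>30:
        q=P[l==i];print(st[i],rect(q),np.percentile(q[:,2],[5,50,95]))
w=box(178,250,170,232,.03,.3,(p[...,0]-p[...,2]>30));q=P[w]
print('wood',w.sum(),q.min(0),q.max(0),q.mean(0))
im=cv2.resize(z['p'][160:240,170:260,::-1],None,fx=6,fy=6,interpolation=cv2.INTER_CUBIC)
s=np.load('side0.npz')['p'];im2=cv2.resize(s[115:195,230:330,::-1],None,fx=6,fy=6,interpolation=cv2.INTER_CUBIC)
cv2.imwrite('pics/crop1.png',cv2.resize(np.hstack([im,im2]),(800,336)))
E
```

```text
table 0.0007979221176577234
rim 2859 ((535.132568359375, 21.09893798828125), (199.85675048828125, 415.2140808105469), 6.554286003112793) 0.08425586273259644
floor z 0.04598698439515514
base 1581 ((583.8233642578125, 366.5362548828125), (186.73001098632812, 220.53857421875), 0.10877321660518646)
[368 186  24  46 638] ((551.5538330078125, -124.50948333740234), (130.6476287841797, 63.4092903137207), 6.32869291305542) [0.07820394 0.08452906 0.12083835]
[354 188  13  19 214] ((584.94287109375, -72.29315185546875), (52.86907958984375, 34.80032730102539), 1.096652626991272) [0.07746906 0.08161779 0.08707844]
[357 214  14  21 223] ((507.6611633300781, -80.71624755859375), (55.089576721191406, 33.2507209777832), 6.934826374053955) [0.07777874 0.08224439 0.08709641]
wood 153 [0.53570441 0.34162276 0.09414022] [0.59101413 0.37231266 0.17636021] [0.56030805 0.35442724 0.14898292]
```

View pics/crop1.png

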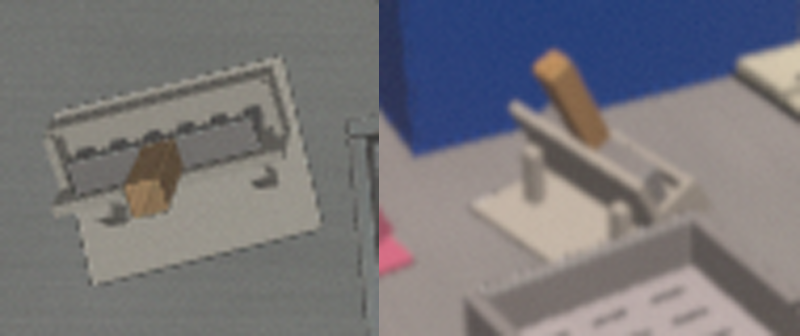

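Crop check: the white stand holds the wood-handled rake, leaning towards the robot (-x). That is the right one. Next I'll fit the stand pose and work out the tool pose.

```bash
cat >> h.py <<'E'
def state():
    s=telemetry.state(); M=R.from_quat(s['tool_rot']).as_matrix(); return s,s['eef_pos']*1000,M
def axes(yaw):
    a=np.radians(yaw); return np.array([np.cos(a),np.sin(a),0]),np.array([-np.sin(a),np.cos(a),0])
E
python3 - <<'E'
from h import *
z=np.load('top0.npz');p=z['p'].astype(int);c=calibration('top');P=cloud('top',z['d'])
def ray(u,v,h):
    d=R.from_quat(c['rotation']).apply([(u-c['cx'])/c['fx'],(v-c['cy'])/c['fy'],1]);return (c['position']+d*(h-c['position'][2])/d[2])*1000
a=ray(192.6,227.7,.008);b=ray(246,213.4,.008)
print(a,b,np.linalg.norm(a-b)); yv=(a-b)[:2];yaw=np.degrees(np.arctan2(-yv[0],yv[1]));x,y=axes(yaw)
print('yaw',yaw,'origin',(a+b)/2+65*x)
# pocket/head bar: grey, and full fit using all points above base inside region
k=np.zeros(p.shape[:2],bool);k[165:235,175:255]=1
br=p.mean(-1);print('tab',np.median(br[240:250,215:250]),'stand',np.median(br[215:222,205:235]))
m=k&(P[...,2]<.02)&(P[...,2]>.002)&(br>np.median(br[240:250,215:250])+25)
print(m.sum(),rect(P[m]))
w=k&(p[...,0]-p[...,2]>30)&(P[...,2]>.158);q=P[w]*1000
print('handle top',len(q),q.mean(0))
s,e,M=state();print(M.round(3));print(R.from_matrix(M).as_euler('ZYX',degrees=True))
for n in (0,):
    cw=calibration('wrist');print('cam in tool',M.T@(cw['position']*1000-e),(M.T@R.from_quat(cw['rotation']).as_matrix()).round(2))
E
```

```text
[500.11593465 425.85763685   8.        ] [543.70556255 265.79072608   8.        ] 165.89596614419094
yaw 15.233465850218854 origin [584.62685582 362.90311279   8.        ]
tab 114.0 stand 146.0
915 ((584.3060302734375, 363.0468444824219), (128.6632843017578, 168.80819702148438), 14.223871231079102)
handle top 85 [549.27719687 352.95080216 166.43955411]
[[-0.931  0.365 -0.   ]
 [ 0.365  0.931 -0.001]
 [ 0.    -0.001 -1.   ]]
[ 1.58582795e+02 -2.25451224e-03 -1.79939641e+02]
cam in tool [ 71.45998763   0.59211697 -82.97477153] [[ 0.   -0.97 -0.24]
 [ 1.    0.    0.  ]
 [-0.   -0.24  0.97]]
```

```bash
python3 -m handwheel '[[30,-18,0,0,0,-6.8,0],[30,-18,0,0,0,-6.8,0],[30,-18,0,0,0,-6.8,0],[30,-18,0,0,0,-6.8,0],[30,-18,0,0,0,-6.8,0]]' 40
python3 -m handwheel '[[30,-18,0,0,0,-6.8,0],[30,-18,0,0,0,-6.8,0],[30,-18,0,0,0,-6.5,0],[5,-3,0,1.25,-4.84,0,0],[5,-3,0,1.25,-4.84,0,0]]'
python3 -m handwheel '[[15,-12,0,1.25,-4.84,0,0],[15,-12,0,1.25,-4.84,0,0],[0,0,0,1.25,-4.84,0,0],[0,0,0,0,0,0,0],[0,0,0,0,0,0,0]]'
python3 - <<'E'
from h import *
s,e,M=state();print(s['time'],e,M.round(3),s['joint_positions'].round(2))
cw=calibration('wrist');p,d=read_camera('wrist');np.savez('w1.npz',p=p,d=d,c=cw)
import pickle;pickle.dump(cw,open('w1.pkl','wb'))
cv2.imwrite('pics/w1.png',p[:,:,::-1])
E
```

```text
time: 0.52
eef_pos: [0.352, 0.4209, 0.3024]
tool_rot: [0.467, 0.884, -0.0, -0.0]
contact_force: [-0.0, 0.7, 0.3]
grip_width: 0.0939
time: 0.93
eef_pos: [0.4527, 0.3608, 0.3019]
tool_rot: [0.611, 0.786, 0.07, 0.054]
contact_force: [0.5, 0.6, 0.4]
grip_width: 0.0938
time: 1.35
eef_pos: [0.4804, 0.338, 0.3025]
tool_rot: [0.598, 0.772, 0.17, 0.132]
contact_force: [-0.8, 0.3, -0.5]
grip_width: 0.0939
1.35 [480.35860556 337.95608175 302.48561346] [[-0.25   0.879  0.407]
 [ 0.968  0.227  0.105]
 [-0.     0.42  -0.908]] [ 0.59  0.25  1.63 -0.18  0.86  0.43]
```

View pics/w1.png

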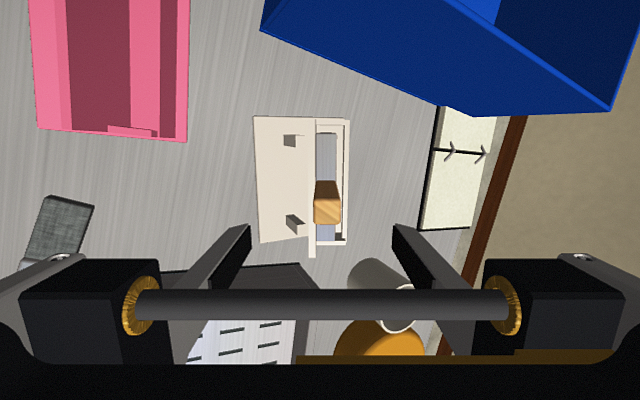

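Wrist view: the rake handle is at (327,200), with its top end face near (327,210), nearly centred between the fingers. The stand's head bar runs along image-vertical at u≈325. Next I'll measure the handle in the tool frame.

Run:
```python
from h import *
import pickle
z=np.load('w1.npz',allow_pickle=True);c=pickle.load(open('w1.pkl','rb'));p=z['p'].astype(int);P=cloud('wrist',z['d'],c)*1000
s,e,M=state();T=(P-e)@M
k=np.zeros(p.shape[:2],bool);k[165:240,300:355]=1
w=k&(p[...,0]-p[...,2]>30)&(P[...,2]>90);q=T[w];print('wood n',w.sum(),'tool',np.percentile(q,[1,50,99],axis=0).round(1).tolist(),'worldmaxz',P[w][:,2].max())
zt=np.percentile(q[:,2],3);f=q[q[:,2]<zt+4];print('end face',len(f),np.percentile(f,[1,50,99],axis=0).round(1).tolist(),'world',(e+M@((np.percentile(f,1,axis=0)+np.percentile(f,99,axis=0))/2)).round(1))
# +x side face edges (rows below end face): stand side walls
k[:]=0;k[105:260,245:355]=1
b=k&(P[...,2]>2)&(P[...,2]<14)&(p.min(-1)>150);r=rect(P[b]/1000);print('base',b.sum(),r)
# head bar
k[:]=0;k[133:180,315:340]=1
h=k&(P[...,2]>70)&(P[...,2]<92)&(p.max(-1)-p.min(-1)<25);print('bar',h.sum(),np.percentile(T[h],[2,50,98],axis=0).round(1).tolist(),np.percentile(P[h],[2,50,98],axis=0).round(1).tolist())
ln=[]
for v in range(135,176,4):
    row=T[v,310:345];ln.append((v,[(int(310+i),*row[i].round(0)) for i in range(0,35,4)]))
for l in ln[:6:3]:print(l)
```

```text
wood n 1112 tool [[-8.7, -7.2, 150.8], [9.2, 4.8, 153.1], [14.0, 16.2, 233.1]] worldmaxz 171.75356692788077
end face 706 [[-8.7, -7.2, 150.5], [2.7, 4.8, 152.3], [13.4, 16.2, 154.7]] world [546.  357.5 166. ]
base 6505 ((591.9794311523438, 346.2611083984375), (171.85623168945312, 242.78150939941406), 16.238306045532227)
bar 1026 [[15.1, -6.8, 232.0], [40.5, 4.4, 244.2], [66.0, 16.8, 245.8]] [[557.8, 378.8, 78.0], [574.0, 404.3, 83.6], [588.3, 428.8, 89.3]]
(135, [(310, np.float64(64.0), np.float64(-12.0), np.float64(232.0)), (314, np.float64(64.0), np.float64(-8.0), np.float64(231.0)), (318, np.float64(64.0), np.float64(-4.0), np.float64(245.0)), (322, np.float64(64.0), np.float64(1.0), np.float64(246.0)), (326, np.float64(64.0), np.float64(5.0), np.float64(245.0)), (330, np.float64(64.0), np.float64(10.0), np.float64(244.0)), (334, np.float64(64.0), np.float64(14.0), np.float64(245.0)), (338, np.float64(62.0), np.float64(22.0), np.float64(303.0)), (342, np.float64(63.0), np.float64(27.0), np.float64(302.0))])
(147, [(310, np.float64(51.0), np.float64(-12.0), np.float64(233.0)), (314, np.float64(51.0), np.float64(-8.0), np.float64(233.0)), (318, np.float64(51.0), np.float64(-4.0), np.float64(243.0)), (322, np.float64(51.0), np.float64(1.0), np.float64(244.0)), (326, np.float64(51.0), np.float64(5.0), np.float64(244.0)), (330, np.float64(51.0), np.float64(10.0), np.float64(243.0)), (334, np.float64(51.0), np.float64(14.0), np.float64(244.0)), (338, np.float64(47.0), np.float64(22.0), np.float64(301.0)), (342, np.float64(47.0), np.float64(28.0), np.float64(302.0))])
```

```bash
python3 -m handwheel '[[3.4,3.3,1.9,0,0,0,0],[12.7,3.3,-28.4,0,0,0,0],[12.7,3.3,-28.4,0,0,0,0],[12.9,3.3,-28.6,0,0,0,0],[0,0,0,0,0,0,0]]' 40
python3 - <<'E'
from h import *
s,e,M=state();print('home',s['time'],e,s['tool_rot'],s['contact_force'])
E
python3 -m handwheel '[[0,0,0,0,0,0,1],[0,0,0,0,0,0,1],[0,0,0,0,0,0,1],[0,0,0,0,0,0,1],[0,0,0,0,0,0,1]]' 40
```

```text
time: 1.82
eef_pos: [0.5227, 0.3509, 0.213]
tool_rot: [0.598, 0.773, 0.167, 0.131]
contact_force: [-1.0, -0.4, -1.1]
grip_width: 0.0938
home 1.8167 [522.6957448  350.92217512 213.01849829] [0.59840174 0.77267066 0.16669189 0.13080226] [-1.04778949 -0.41021823 -1.12537729]
time: 2.23
eef_pos: [0.5225, 0.3514, 0.2207]
tool_rot: [0.598, 0.772, 0.172, 0.133]
contact_force: [0.3, 0.2, -0.7]
grip_width: 0.0642
```

```bash
python3 -m handwheel '[[0,0,0,0,0,0,1],[0,0,0,0,0,0,1],[0,0,0,0,0,0,1],[0,0,0,0,0,0,1],[0,0,0,0,0,0,1]]' 40;python3 -m handwheel '[[0,0,0,0,0,0,1],[0,0,0,0,0,0,1],[0,0,0,0,0,0,1]]' 40
python3 - <<'E'
from h import *
s,e,M=state();print('home',s['time'],e.round(1),M.round(4).tolist(),s['contact_force'],s['grip_width'],s['joint_positions'].round(2))
E
```

```text
time: 2.65
eef_pos: [0.5225, 0.3512, 0.2191]
tool_rot: [0.598, 0.772, 0.171, 0.132]
contact_force: [0.5, -0.1, 0.3]
grip_width: 0.0306
time: 2.9
eef_pos: [0.5225, 0.3512, 0.2191]
tool_rot: [0.598, 0.772, 0.171, 0.132]
contact_force: [0.5, -0.4, 0.2]
grip_width: 0.0238
home 2.9 [522.5 351.2 219.1] [[-0.2501, 0.8776, 0.4089], [0.9682, 0.2267, 0.1055], [-0.0001, 0.4223, -0.9065]] [ 0.4905175  -0.38946239  0.21022768] 0.023762793558441683 [ 0.57  0.42  1.6  -0.2   0.71  0.44]
```

```bash
python3 -m handwheel '[[-6,-1.5,13.5,0,0,0,1],[-10,-2.5,22,0,0,0,1],[-12,-3,27,0,0,0,1],[-12,-3,27,0,0,0,1],[-8,-2,18,0,0,0,1]]' 
python3 -m handwheel '[[0,0,10,-1.56,6.04,0,1],[0,0,10,-1.56,6.04,0,1],[0,0,10,-1.56,6.04,0,1],[0,0,0,-1.56,6.04,0,1],[0,0,0,0,0,0,1]]'
python3 - <<'E'
from h import *
s,e,M=state();print(s['time'],e.round(1),M.round(3).tolist(),s['contact_force'],s['grip_width'])
z=np.load('top0.npz');p=z['p'].astype(int);P=cloud('top',z['d'])*1000
x,y=axes(6.55);o=np.array([535.1,21.1,0])
k=np.zeros(p.shape[:2],bool);k[180:245,345:400]=1
k&=(p[...,0]-p[...,2]>60)
L=np.stack([(P-o)@x,(P-o)@y,P[...,2]],-1)
t=k&(P[...,2]>108)&(P[...,2]<140);r=rect(L[t]/1000);print('top',t.sum(),r,np.median(P[t][:,2]))
lo=k&(P[...,2]<95)&(P[...,2]>74)
for sx in(-1,1):
  for sy in(-1,1):
    g=lo&(L[...,0]*sx>3)&((L[...,1]+130)*sy>3);print(sx,sy,g.sum(),rect(L[g]/1000))
E
```

```text
time: 3.32
eef_pos: [0.4738, 0.3391, 0.3289]
tool_rot: [0.598, 0.772, 0.172, 0.133]
contact_force: [-0.3, 0.5, -2.3]
grip_width: 0.0237
time: 3.73
eef_pos: [0.4753, 0.3391, 0.3563]
tool_rot: [0.613, 0.79, -0.002, -0.001]
contact_force: [0.0, -0.7, -3.6]
grip_width: 0.0238
3.7333 [475.3 339.1 356.3] [[-0.249, 0.968, -0.005], [0.968, 0.249, -0.001], [-0.0, -0.005, -1.0]] [ 0.0459937  -0.74177814 -3.60984192] 0.023750352363749793
top 245 ((0.7876415252685547, -132.503173828125), (56.2210807800293, 35.17634963989258), 0.39974352717399597) 117.97236809818968
-1 -1 200 ((-38.799259185791016, -161.83709716796875), (31.7936954498291, 54.82665252685547), 83.53425598144531)
-1 1 223 ((-38.873958587646484, -98.0217056274414), (55.08955764770508, 33.25072479248047), 0.38483312726020813)
1 -1 192 ((37.67695617675781, -161.47561645507812), (34.47537612915039, 53.60013961791992), 86.28814697265625)
1 1 213 ((38.86414337158203, -98.46913146972656), (34.80032730102539, 52.869049072265625), 84.54659271240234)
```

```bash
python3 -m handwheel '[[6.6,-40,0,0,0,6.84,1],[6.6,-40,0,0,0,6.84,1],[6.6,-40,0,0,0,6.84,1],[6.6,-40,0,0,0,6.84,1],[6.6,-40,0,0,0,6.84,1]]' 
python3 -m handwheel '[[6.6,-40,0,0,0,6.84,1],[6.6,-40,0,0,0,6.84,1],[6.6,-40,0,0,0,6.84,1],[6.6,-40,0,0,0,6.84,1],[6.6,-40,0,0,0,6.84,1]]' 
python3 -m handwheel '[[6.6,-40,0,0,0,6.84,1],[6.6,-40,0,0,0,6.84,1],[0,0,0,0,0,0,1],[0,0,0,0,0,0,1],[0,0,0,0,0,0,1]]'
python3 - <<'E'
from h import *
s,e,M=state();print(s['time'],e.round(1),M.round(3).tolist(),s['contact_force'],s['joint_positions'].round(2))
x,y=axes(6.55);t=e-[535.1,21.1,0]+M[:,2]*208.4;print('tips tray',t@x,t@y,t[2])
p,d=read_camera('side');cv2.imwrite('pics/s1.png',cv2.resize(p[60:320,200:480,::-1],None,fx=2,fy=2))
E
```

```text
time: 4.15
eef_pos: [0.5062, 0.1457, 0.356]
tool_rot: [0.362, 0.932, 0.001, 0.002]
contact_force: [0.4, 0.0, -1.5]
grip_width: 0.024
time: 4.57
eef_pos: [0.5377, -0.0418, 0.3561]
tool_rot: [0.09, 0.996, -0.0, 0.002]
contact_force: [-0.2, 0.2, -1.6]
grip_width: 0.0238
time: 4.98
eef_pos: [0.5507, -0.1177, 0.3561]
tool_rot: [-0.022, 1.0, -0.0, 0.001]
contact_force: [-1.0, 0.5, -2.6]
grip_width: 0.0238
4.9833 [ 550.7 -117.7  356.1] [[-0.999, -0.045, 0.001], [-0.045, 0.999, -0.0], [-0.001, -0.0, -1.0]] [-0.95058746  0.53010946 -2.58231321] [-0.28  0.29  1.4   0.    1.44 -1.89]
tips tray -0.17317987774064925 -139.77409104657036 147.70416403793016
```

View pics/s1.png

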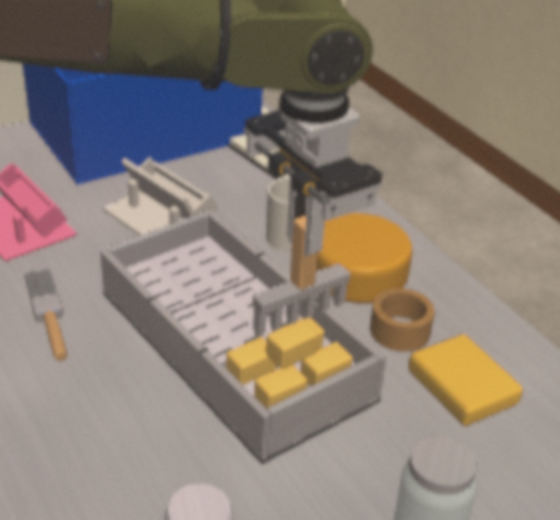

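Side view: the rake is held upright just over the heap, its teeth above the top block (crop ~(300,345)). The stand is empty and the bystanders are undisturbed. Now I'll get behind the top block with the teeth just above the lower blocks.

```bash
python3 -m handwheel '[[2,-17,0,0,0,2,1],[2,-16,0,0,0,2,1],[0,0,-10,0,0,0,1],[0,0,-20,0,0,0,1],[0,0,-20,0,0,0,1]]' 
python3 -m handwheel '[[0,0,-10,0,0,0,1],[0,0,0,0,0,0,1],[0,0,0,0,0,0,1]]'
cat >> h.py <<'E'
def rep():
    s,e,M=state();x,y=axes(6.55);t=e-[535.1,21.1,0]+M[:,2]*208.4
    print('t',round(s['time'],2),'tips tray',(t@x).round(1),(t@y).round(1),t[2].round(1),'yawy',np.degrees(np.arctan2(M[1,1],M[0,1])).round(2),'tilt',M[:2,2].round(3),'F',s['contact_force'].round(1),'T',s['ft_torque'].round(2),'g',round(s['grip_width']*1000,1))
if __name__=='__main__': rep()
E
python3 h.py
```

```text
time: 5.45
eef_pos: [0.5548, -0.1497, 0.306]
tool_rot: [-0.058, 0.998, -0.0, 0.001]
contact_force: [0.2, -0.2, -2.0]
grip_width: 0.0239
time: 5.7
eef_pos: [0.5549, -0.1502, 0.2969]
tool_rot: [-0.058, 0.998, 0.0, 0.0]
contact_force: [-0.7, -0.5, -1.4]
grip_width: 0.0237
t 5.7 tips tray 0.2 -172.3 88.5 yawy 96.7 tilt [-0.     0.001] F [-0.7 -0.5 -1.4] T [0.02 0.01 0.02] g 23.7
```

```bash
python3 -m handwheel '[[-0.9,7.9,-1.5,0,0,0,1],[-0.9,7.9,0,0,0,0,1],[-0.8,7,0,0,0,0,1],[-0.8,7,0,0,0,0,1],[-0.8,7,0,0,0,0,1]]' 
python3 -m handwheel '[[-0.8,7,0,0,0,0,1],[-0.8,7,0,0,0,0,1],[-0.8,7,0,0,0,0,1],[-0.8,7,0,0,0,0,1],[0,0,0,0,0,0,1]]'
python3 - <<'E'
from h import *
rep()
p,d=read_camera('side');cv2.imwrite('pics/s2.png',cv2.resize(p[150:300,230:410,::-1],None,fx=3,fy=3))
E
```

```text
time: 6.12
eef_pos: [0.5506, -0.1133, 0.2957]
tool_rot: [-0.058, 0.998, 0.0, 0.0]
contact_force: [-0.2, -0.3, -1.8]
grip_width: 0.0235
time: 6.53
eef_pos: [0.5473, -0.0849, 0.2952]
tool_rot: [-0.059, 0.998, 0.001, -0.0]
contact_force: [-0.5, -0.1, -2.8]
grip_width: 0.0235
t 6.53 tips tray 0.0 -106.5 86.8 yawy 96.73 tilt [-0.     0.001] F [-0.5 -0.1 -2.8] T [-0.    0.04 -0.01] g 23.5
```

View pics/s2.png

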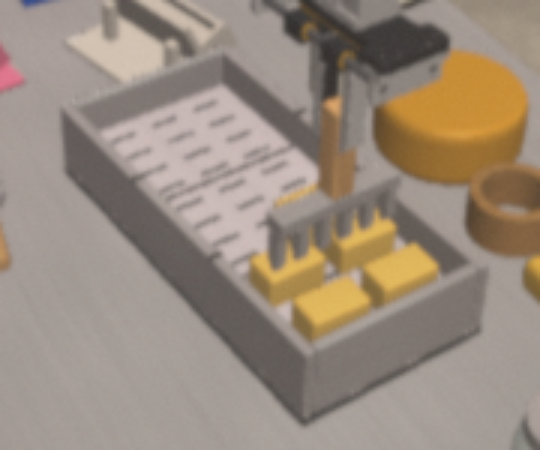

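Side view: the four lower blocks are unmoved. The top block is ahead of the teeth at the front row's edge (crop ~(295,200)). I'll push on, then lift and look.

```bash
python3 -m handwheel '[[-0.8,7,0,0,0,0,1],[-0.8,7,0,0,0,0,1],[-0.8,7,0,0,0,0,1],[-0.8,7,0,0,0,0,1],[-0.8,7,0,0,0,0,1]]' 
python3 -m handwheel '[[-0.3,3,0,0,0,0,1],[0,0,0,0,0,0,1],[0,0,15,0,0,0,1],[1.7,-15,25,0,0,0,1],[3.5,-30,10,0,0,0,1]]' 
python3 -m handwheel '[[2.4,-21,0,0,0,0,1],[0,0,0,0,0,0,1]]'
cat >> h.py <<'E'
def blocks(n='side',zmin=58):
    p,d=read_camera(n);P=cloud(n,d)*1000;pi=p.astype(int)
    x,y=axes(6.55);o=np.array([535.1,21.1,0]);L=np.stack([(P-o)@x,(P-o)@y,P[...,2]],-1)
    m=(pi[...,0]-pi[...,2]>50)&(abs(L[...,0])<90)&(abs(L[...,1])<200)&(P[...,2]>zmin)&(P[...,2]<125)
    N=np.cross(np.roll(L,-1,1)-np.roll(L,1,1),np.roll(L,-1,0)-np.roll(L,1,0));N/=np.linalg.norm(N,axis=-1,keepdims=True)
    f=(m&(abs(N[...,2])>.8)).astype(np.uint8)
    n_,l,st,_=cv2.connectedComponentsWithStats(f,connectivity=4)
    for i in range(1,n_):
        if st[i,4]>25: r=rect(L[l==i]/1000);print(n,st[i].tolist(),'c',np.round(r[0],1),'sz',np.round(r[1],0),round(r[2]),'z',np.percentile(L[l==i][:,2],[5,50,95]).round(1))
    return p,d
E
python3 - <<'E'
from h import *
rep()
a,_=blocks('side');b,_=blocks('top')
cv2.imwrite('pics/s3.png',np.hstack([cv2.resize(a[150:300,230:410,::-1],(400,333)),cv2.resize(b[165:270,245:415,::-1],(400,333))]))
E
```

```text
time: 7.0
eef_pos: [0.5433, -0.0504, 0.2952]
tool_rot: [-0.058, 0.998, 0.0, -0.0]
contact_force: [-0.1, -0.4, -3.1]
grip_width: 0.024
time: 7.42
eef_pos: [0.5486, -0.092, 0.3482]
tool_rot: [-0.06, 0.998, 0.0, 0.001]
contact_force: [0.8, 0.3, -1.2]
grip_width: 0.0239
time: 7.58
eef_pos: [0.5509, -0.1174, 0.3457]
tool_rot: [-0.057, 0.998, -0.0, 0.001]
contact_force: [-0.1, -0.2, -2.5]
grip_width: 0.0236
t 7.58 tips tray 0.1 -139.5 137.3 yawy 96.53 tilt [ 0.001 -0.   ] F [-0.1 -0.2 -2.5] T [ 0.03  0.01 -0.01] g 23.6
side [314, 214, 13, 12, 65] c [-12.1 -38.3] sz [42. 30.] 0 z [80.9 83.4 87.7]
side [342, 222, 12, 9, 47] c [  31.2 -102.1] sz [40. 26.] 1 z [78.9 81.8 84.5]
side [319, 231, 8, 7, 27] c [-42.2 -78.1] sz [44. 17.] 75 z [68.3 81.3 84.3]
side [329, 231, 8, 8, 34] c [ -26.3 -104.5] sz [30. 18.] 12 z [78.7 81.1 85. ]
side [351, 232, 21, 14, 102] c [  31.8 -158.7] sz [50. 37.] 2 z [78.3 81.4 84. ]
side [316, 237, 10, 5, 26] c [-57.2 -99.9] sz [19. 22.] 32 z [77.3 81.6 84.1]
side [329, 243, 23, 15, 147] c [ -41.2 -158.6] sz [55. 34.] 0 z [78.6 81.6 83.9]
```

View pics/s3.png

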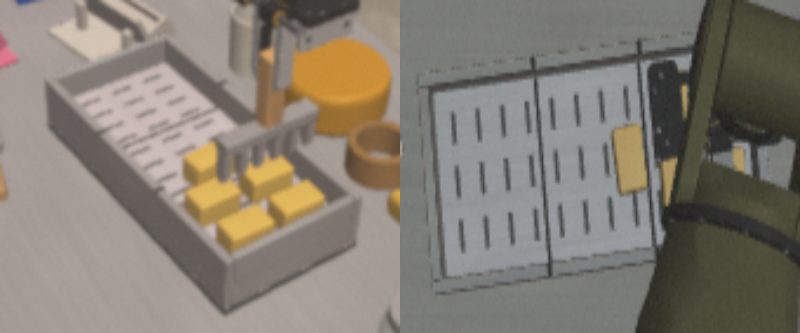

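Side/top views: the fifth block lies flat on the floor near y≈-40, with the four others undisturbed. The arm hides the rows from the top camera, so I'll swing it aside for an exact look.

```bash
python3 -m handwheel '[[-4.2,36,0,0,0,0,1],[-4.2,36,0,0,0,0,1],[-4.2,36,0,0,0,0,1],[-4.2,36,0,0,0,0,1],[-4.2,36,0,0,0,0,1]]' 
python3 -m handwheel '[[-4.2,36,0,0,0,0,1],[-4.2,36,0,0,0,0,1],[-2,18,0,0,0,0,1],[0,0,0,0,0,0,1]]'
cat >> h.py <<'E'
def topb():
    p,d=read_camera('top');P=cloud('top',d)*1000;pi=p.astype(int)
    x,y=axes(6.55);o=np.array([535.1,21.1,0]);L=np.stack([(P-o)@x,(P-o)@y,P[...,2]],-1)
    f=((pi[...,0]-pi[...,2]>50)&(abs(L[...,0])<90)&(abs(L[...,1])<200)&(P[...,2]>72)&(P[...,2]<135)).astype(np.uint8)
    n_,l,st,_=cv2.connectedComponentsWithStats(f,connectivity=4)
    for i in range(1,n_):
        if st[i,4]>25:
            q=L[l==i];r=cv2.boxPoints(rect(q/1000));print(st[i,4],'c',np.round(rect(q/1000)[0],1),'x',r[:,0].min().round(),r[:,0].max().round(),'y',r[:,1].min().round(),r[:,1].max().round(),'z',np.percentile(q[:,2],[5,50,95]).round(1))
    return p
E
python3 - <<'E'
from h import *
rep();b=topb()
cv2.imwrite('pics/t4.png',cv2.resize(b[165:270,245:415,::-1],None,fx=4,fy=4))
E
```

```text
time: 8.1
eef_pos: [0.5288, 0.0682, 0.345]
tool_rot: [-0.059, 0.998, 0.0, -0.0]
contact_force: [1.3, 0.5, -1.9]
grip_width: 0.0237
time: 8.43
eef_pos: [0.5181, 0.1598, 0.3449]
tool_rot: [-0.061, 0.998, 0.001, -0.0]
contact_force: [0.4, -0.1, -1.4]
grip_width: 0.0239
t 8.43 tips tray -1.2 140.0 136.5 yawy 96.94 tilt [-0.001  0.001] F [ 0.4 -0.1 -1.4] T [0.04 0.   0.03] g 23.9
247 c [  36.3 -160.6] x 7.0 66.0 y -180.0 -141.0 z [76.8 81.6 86. ]
248 c [ 38.6 -99.5] x 8.0 69.0 y -118.0 -81.0 z [76.9 82.  86.3]
238 c [ -5.7 -42.2] x -36.0 24.0 y -60.0 -24.0 z [79.4 83.8 89.1]
245 c [ -40.2 -160.2] x -71.0 -10.0 y -181.0 -140.0 z [77.4 81.8 86.9]
251 c [-39.7 -97.5] x -69.0 -11.0 y -115.0 -80.0 z [77.1 81.6 86.5]
```

Measured in the tray frame: the fallen block spans y -61..-24 and the front row's edge is at -80, so the gap is about 18 mm. The gap between the rows is -140..-117. I'll draw the fallen block separately.

```bash
python3 -m handwheel '[[4.2,-35,0,0,0,0,1],[4.2,-35,0,0,0,0,1],[4.2,-35,0,0,0,-0.3,1],[4.2,-35,0,0,0,0,1],[4.2,-35,0,0,0,0,1]]' 
python3 -m handwheel '[[4,-33.5,0,0,0,0,1],[0,0,-15,0,0,0,1],[0,0,-15,0,0,0,1],[0,0,0,0,0,0,1],[0,0,0,0,0,0,1]]' 
python3 h.py
```

```text
time: 8.9
eef_pos: [0.5399, -0.0215, 0.3451]
tool_rot: [-0.055, 0.998, 0.0, -0.0]
contact_force: [-0.2, 0.0, -2.2]
grip_width: 0.0235
time: 9.32
eef_pos: [0.544, -0.0532, 0.315]
tool_rot: [-0.055, 0.998, 0.0, -0.001]
contact_force: [0.4, -0.3, -1.9]
grip_width: 0.0237
t 9.32 tips tray 0.1 -74.6 106.6 yawy 96.35 tilt [-0.001  0.001] F [ 0.4 -0.3 -1.9] T [ 0.03 -0.01  0.02] g 23.7
```

```bash
python3 -m handwheel '[[-0.5,4.4,0,0,0,0.2,1],[0,0,-15,0,0,0,1],[0,0,-15,0,0,0,1],[0,0,-15,0,0,0,1],[0,0,-10,0,0,0,1]]' 
python3 -m handwheel '[[0,0,0,0,0,0,1],[0,0,0,0,0,0,1]]' ; python3 h.py
python3 -m handwheel '[[0,0,-3,0,0,0,1],[0,0,0,0,0,0,1]]' ; python3 h.py
python3 -m handwheel '[[0,0,-2,0,0,0,1],[0,0,0,0,0,0,1]]' ; python3 h.py
```

```text
time: 9.73
eef_pos: [0.5438, -0.0477, 0.2599]
tool_rot: [-0.058, 0.998, 0.0, 0.0]
contact_force: [0.2, 0.8, -1.9]
grip_width: 0.0237
time: 9.9
eef_pos: [0.544, -0.0481, 0.2608]
tool_rot: [-0.058, 0.998, 0.0, 0.0]
contact_force: [-0.5, 0.7, -2.0]
grip_width: 0.0237
t 9.9 tips tray 1.0 -69.6 52.4 yawy 96.61 tilt [0.    0.001] F [-0.5  0.7 -2. ] T [ 0.08  0.03 -0.02] g 23.7
time: 10.07
eef_pos: [0.544, -0.0482, 0.2577]
tool_rot: [-0.057, 0.998, 0.0, 0.0]
contact_force: [0.6, -0.5, -1.3]
grip_width: 0.0237
t 10.07 tips tray 1.1 -69.8 49.3 yawy 96.59 tilt [0.001 0.001] F [ 0.6 -0.5 -1.3] T [0.06 0.02 0.05] g 23.7
time: 10.23
eef_pos: [0.5438, -0.0483, 0.2553]
tool_rot: [-0.057, 0.998, 0.0, 0.0]
contact_force: [-0.5, 0.5, -2.0]
grip_width: 0.0239
t 10.23 tips tray 0.8 -69.8 46.9 yawy 96.58 tilt [0.    0.001] F [-0.5  0.5 -2. ] T [0.03 0.   0.01] g 23.9
```

```bash
python3 -m handwheel '[[0,0,-2,0,0,0,1],[0,0,0,0,0,0,1]]' ; python3 h.py
python3 -m handwheel '[[0,0,-2,0,0,0,1],[0,0,0,0,0,0,1]]' ; python3 h.py
```

```text
time: 10.4
eef_pos: [0.5439, -0.0483, 0.2532]
tool_rot: [-0.057, 0.998, 0.0, 0.0]
contact_force: [0.2, -0.6, -0.2]
grip_width: 0.0237
t 10.4 tips tray 0.9 -69.9 44.8 yawy 96.58 tilt [0.    0.001] F [ 0.2 -0.6 -0.2] T [ 0.07 -0.2   0.02] g 23.7
time: 10.57
eef_pos: [0.5439, -0.0483, 0.2512]
tool_rot: [-0.057, 0.998, 0.0, 0.0]
contact_force: [-0.6, 1.4, 1.7]
grip_width: 0.0236
t 10.57 tips tray 0.9 -69.9 42.8 yawy 96.58 tilt [0.    0.001] F [-0.6  1.4  1.7] T [ 0.07 -0.12 -0.02] g 23.6
```

```bash
python3 -m handwheel '[[-0.6,5,0,0,0,0,1],[-0.9,8,0,0,0,0,1],[-1.1,9.5,0,0,0,0,1],[-1.1,9.5,0,0,0,0,1],[-1.1,9.5,0,0,0,0,1]]' ;python3 h.py
python3 -m handwheel '[[-1.1,9.5,0,0,0,0,1],[-1.1,9.5,0,0,0,0,1],[-1.1,9.5,0,0,0,0,1],[-1.1,9.5,0,0,0,0,1],[-1.1,9.5,0,0,0,0,1]]' ;python3 h.py
```

```text
time: 10.98
eef_pos: [0.5389, -0.0056, 0.2513]
tool_rot: [-0.058, 0.998, 0.0, 0.0]
contact_force: [0.3, -1.9, 1.9]
grip_width: 0.0237
t 10.98 tips tray 0.8 -26.8 42.9 yawy 96.6 tilt [0.    0.001] F [ 0.3 -1.9  1.9] T [-0.47 -0.25 -0.07] g 23.7
time: 11.4
eef_pos: [0.5334, 0.0417, 0.2512]
tool_rot: [-0.057, 0.998, 0.0, -0.0]
contact_force: [0.2, -1.1, 1.7]
grip_width: 0.0237
t 11.4 tips tray 0.6 20.8 42.8 yawy 96.59 tilt [-0.     0.001] F [ 0.2 -1.1  1.7] T [-0.47 -0.37 -0.06] g 23.7
```

```bash
python3 -m handwheel '[[-1.1,9.5,0,0,0,0,1],[-1.1,9.5,0,0,0,0,1],[-1.1,9.5,0,0,0,0,1],[-1.1,9.5,0,0,0,0,1],[-1.1,9.5,0,0,0,0,1]]' 
python3 -m handwheel '[[-1.1,9.5,0,0,0,0,1],[-1.1,9.5,0,0,0,0,1],[-0.8,7,0,0,0,0,1],[-0.4,3,0,0,0,0,1],[0,0,0,0,0,0,1]]' ;python3 h.py
python3 -m handwheel '[[0.5,-4,0,0,0,0,1],[0,0,20,0,0,0,1],[0,0,30,0,0,0,1],[0,0,36,0,0,0,1],[0,0,0,0,0,0,1]]'
python3 - <<'E'
from h import *
rep();b=topb();a,_=blocks('side')
cv2.imwrite('pics/t5.png',np.hstack([cv2.resize(a[150:300,230:410,::-1],(400,333)),cv2.resize(b[165:270,245:415,::-1],(400,333))]))
E
```

```text
time: 11.82
eef_pos: [0.5279, 0.0891, 0.2512]
tool_rot: [-0.057, 0.998, 0.0, -0.0]
contact_force: [0.7, -0.5, 1.8]
grip_width: 0.0236
time: 12.23
eef_pos: [0.5245, 0.118, 0.2512]
tool_rot: [-0.058, 0.998, 0.001, -0.0]
contact_force: [-0.7, 1.7, 2.6]
grip_width: 0.0234
t 12.23 tips tray 0.5 97.7 42.8 yawy 96.63 tilt [-0.     0.001] F [-0.7  1.7  2.6] T [ 0.55 -0.17  0.07] g 23.4
time: 12.65
eef_pos: [0.526, 0.1127, 0.3432]
tool_rot: [-0.057, 0.998, 0.001, 0.004]
contact_force: [0.6, -0.1, -1.9]
grip_width: 0.0236
t 12.65 tips tray 3.1 92.3 134.8 yawy 96.55 tilt [0.008 0.002] F [ 0.6 -0.1 -1.9] T [ 0.03 -0.04  0.03] g 23.6
246 c [  35.7 -160.8] x 6.0 65.0 y -180.0 -142.0 z [77.7 82.6 87.1]
248 c [ 38.4 -99.2] x 8.0 68.0 y -119.0 -80.0 z [77.2 82.1 87.1]
243 c [ -38.7 -160.6] x -68.0 -10.0 y -181.0 -140.0 z [77.4 81.9 86.2]
251 c [-39.8 -97.9] x -69.0 -11.0 y -116.0 -80.0 z [77.1 81.7 87.4]
84 c [-22.1 123.7] x -35.0 -9.0 y 109.0 138.0 z [78.3 83.6 87.8]
side [282, 184, 20, 11, 96] c [ -7.1 121.7] sz [34. 55.] 82 z [80.8 83.6 86. ]
side [340, 218, 20, 13, 116] c [ 37.8 -95.8] sz [36. 54.] 84 z [79.  81.6 84.5]
side [322, 229, 13, 12, 79] c [-34.6 -95.9] sz [40. 32.] 2 z [78.8 81.5 84. ]
side [352, 233, 23, 13, 135] c [  34.4 -158. ] sz [35. 58.] 87 z [78.6 81.2 83.6]
side [334, 243, 14, 13, 79] c [ -39.3 -156. ] sz [46. 25.] 33 z [78.9 81.3 83.9]
```

View pics/t5.png

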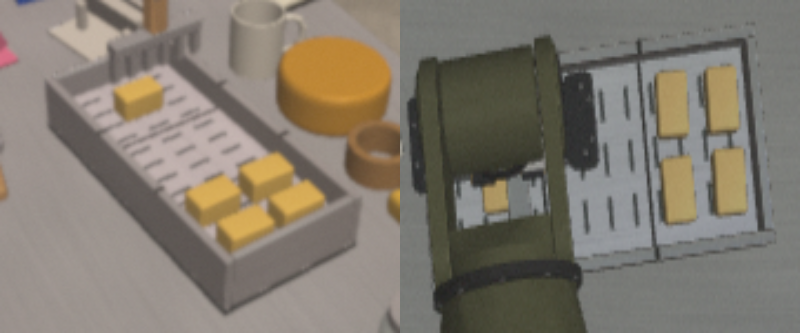

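Views: the fifth block is flat in the +y third, centre y≈+123. Four remain at -y in two rows, with a row gap of -140..-117. Next is the front row.

```bash
python3 -m handwheel '[[4.2,-36.5,0,0,0,0,1],[4.2,-36.5,0,0,0,0,1],[4.2,-36.5,0,0,0,0,1],[4.2,-36.5,0,0,0,0,1],[4.2,-36.5,0,0,0,0,1]]' 
python3 -m handwheel '[[4.2,-36.5,0,0,0,0,1],[0,0,-15,0,0,0,1],[0,0,-15,0,0,0,1],[0,0,0,0,0,0,1],[0,0,0,0,0,0,1]]' ;python3 h.py
```

```text
time: 13.17
eef_pos: [0.5456, -0.0713, 0.3351]
tool_rot: [-0.057, 0.998, 0.001, -0.002]
contact_force: [-0.4, 0.0, -1.5]
grip_width: 0.0237
time: 13.58
eef_pos: [0.5499, -0.1059, 0.3055]
tool_rot: [-0.057, 0.998, 0.001, -0.002]
contact_force: [0.8, 0.0, -1.1]
grip_width: 0.024
t 13.58 tips tray -0.6 -127.4 97.1 yawy 96.57 tilt [-0.004  0.002] F [ 0.8  0.  -1.1] T [ 0.07 -0.    0.03] g 24.0
```

```bash
python3 -m handwheel '[[0.2,-2,0,0,0,0,1],[0,0,-15,0,0,0,1],[0,0,-15,0,0,0,1],[0,0,-15,0,0,0,1],[0,0,-4,0,0,0,1]]' 
python3 -m handwheel '[[0,0,0,0,0,0,1],[0,0,-2,0,0,0,1],[0,0,0,0,0,0,1]]' ; python3 h.py
python3 -m handwheel '[[0,0,-2,0,0,0,1],[0,0,0,0,0,0,1]]' ; python3 h.py
```

```text
time: 14.0
eef_pos: [0.5502, -0.1075, 0.2567]
tool_rot: [-0.058, 0.998, 0.001, -0.001]
contact_force: [-0.1, 0.7, -2.3]
grip_width: 0.0238
time: 14.25
eef_pos: [0.5508, -0.1078, 0.257]
tool_rot: [-0.058, 0.998, 0.0, 0.001]
contact_force: [-0.2, 0.5, -2.3]
grip_width: 0.0241
t 14.25 tips tray 1.1 -129.8 48.6 yawy 96.6 tilt [0.001 0.   ] F [-0.2  0.5 -2.3] T [ 0.08  0.09 -0.01] g 24.1
time: 14.42
eef_pos: [0.5506, -0.1078, 0.2544]
tool_rot: [-0.057, 0.998, 0.0, 0.0]
contact_force: [0.4, 0.9, -2.0]
grip_width: 0.0239
t 14.42 tips tray 0.8 -129.7 46.0 yawy 96.59 tilt [0.    0.001] F [ 0.4  0.9 -2. ] T [ 0.03  0.03 -0.01] g 23.9
```

```bash
python3 -m handwheel '[[0,0,-2.7,0,0,0,1],[0,0,0,0,0,0,1]]' ; python3 h.py
python3 -m handwheel '[[-0.6,5,0,0,0,0,1],[-0.9,8,0,0,0,0,1],[-1.1,9.5,0,0,0,0,1],[-1.1,9.5,0,0,0,0,1],[-1.1,9.5,0,0,0,0,1]]' ;python3 h.py
```

```text
time: 14.58
eef_pos: [0.5506, -0.1078, 0.2516]
tool_rot: [-0.057, 0.998, 0.0, 0.0]
contact_force: [0.6, -1.3, 0.7]
grip_width: 0.0237
t 14.58 tips tray 0.9 -129.8 43.2 yawy 96.58 tilt [0.001 0.001] F [ 0.6 -1.3  0.7] T [ 0.06 -0.19 -0.01] g 23.7
time: 15.0
eef_pos: [0.5456, -0.0651, 0.2517]
tool_rot: [-0.058, 0.998, 0.0, 0.0]
contact_force: [0.7, -2.0, 1.2]
grip_width: 0.0237
t 15.0 tips tray 0.7 -86.7 43.3 yawy 96.6 tilt [0.    0.001] F [ 0.7 -2.   1.2] T [-0.51 -0.36 -0.07] g 23.7
```

```bash
python3 -m handwheel '[[-1.1,9.5,0,0,0,0,1],[-1.1,9.5,0,0,0,0,1],[-1.1,9.5,0,0,0,0,1],[-1.1,9.5,0,0,0,0,1],[-1.1,9.5,0,0,0,0,1]]' 
python3 -m handwheel '[[-1.1,9.5,0,0,0,0,1],[-0.7,6,0,0,0,0,1],[-0.3,3,0,0,0,0,1],[0,0,0,0,0,0,1]]' ;python3 h.py
python3 -m handwheel '[[0.5,-4,0,0,0,0,1],[0,0,20,0,0,0,1],[0,0,35,0,0,0,1],[0,0,35,0,0,0,1],[-4,36,5,0,0,0,1]]' 
python3 -m handwheel '[[-4.2,36,5,0,0,0,1],[-4.2,36,0,0,0,0,1],[-4.2,36,0,0,0,0,1],[-4.2,36,0,0,0,0,1],[-4.2,36,0,0,0,0,1]]'
python3 - <<'E'
from h import *
rep();b=topb();a,_=blocks('side')
cv2.imwrite('pics/t6.png',np.hstack([cv2.resize(a[150:300,230:410,::-1],(400,333)),cv2.resize(b[165:270,245:415,::-1],(400,333))]))
E
```

```text
time: 15.42
eef_pos: [0.5401, -0.0178, 0.2515]
tool_rot: [-0.057, 0.998, 0.0, -0.0]
contact_force: [0.6, -2.1, 1.7]
grip_width: 0.0239
time: 15.75
eef_pos: [0.5381, 0.0004, 0.2515]
tool_rot: [-0.058, 0.998, 0.001, -0.0]
contact_force: [-0.4, 0.9, 1.4]
grip_width: 0.0237
t 15.75 tips tray 0.6 -20.7 43.1 yawy 96.62 tilt [-0.     0.001] F [-0.4  0.9  1.4] T [ 0.47 -0.19  0.09] g 23.7
time: 16.17
eef_pos: [0.5358, 0.0279, 0.3517]
tool_rot: [-0.055, 0.998, -0.0, 0.003]
contact_force: [1.3, 0.5, -1.8]
grip_width: 0.024
time: 16.58
eef_pos: [0.5132, 0.2128, 0.3509]
tool_rot: [-0.057, 0.998, 0.0, -0.001]
contact_force: [0.2, 0.5, -1.1]
grip_width: 0.024
t 16.58 tips tray -0.2 193.1 142.5 yawy 96.55 tilt [-0.002  0.   ] F [ 0.2  0.5 -1.1] T [-0.06 -0.01 -0.03] g 24.0
245 c [  36.4 -160.9] x 7.0 66.0 y -179.0 -143.0 z [77.3 82.1 86.9]
246 c [37.7  3.6] x 8.0 67.0 y -14.0 21.0 z [76.5 81.6 86.3]
183 c [ -5.8 120.9] x -35.0 23.0 y 104.0 138.0 z [79.8 84.1 88.8]
246 c [ -38.7 -160.8] x -68.0 -10.0 y -181.0 -141.0 z [76.7 81.7 86.7]
250 c [-40.2   3.7] x -69.0 -11.0 y -14.0 21.0 z [77.  81.8 87. ]
side [282, 184, 19, 10, 84] c [ -6.6 125.5] sz [53. 35.] 4 z [80.7 83.5 86.9]
side [318, 199, 18, 13, 103] c [37.   5.7] sz [55. 34.] 8 z [78.3 81.5 84.1]
side [303, 209, 10, 9, 49] c [-26.3   6.6] sz [22. 36.] 1 z [78.9 82.1 84.8]
side [293, 213, 15, 8, 57] c [-53.9   4.6] sz [29. 35.] 6 z [78.4 82.1 84.2]
side [352, 232, 23, 14, 110] c [  33.6 -161.1] sz [32. 55.] 86 z [78.3 81.4 84.3]
side [335, 243, 17, 10, 86] c [ -34.2 -159.6] sz [29. 44.] 88 z [78.8 81.9 84.4]
side [329, 247, 12, 11, 50] c [ -59.5 -158.9] sz [34. 21.] 85 z [78.5 81.4 84. ]
```

View pics/t6.png

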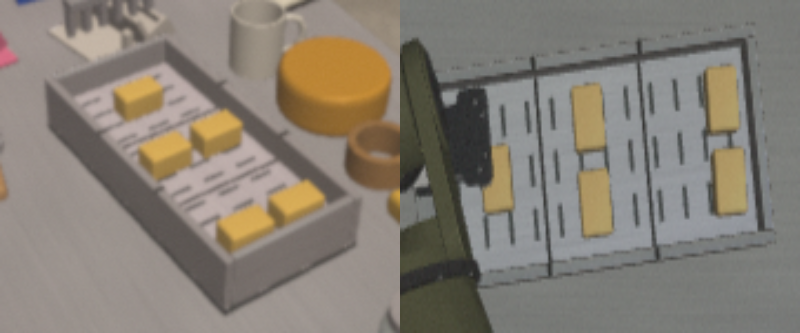

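All five blocks lie flat (tops ~82–84 mm), 2 / 2 / 1 in the thirds. Now I'll take the rake home.

```bash
python3 -m handwheel '[[-3,9.7,0.5,0,0,-6.3,1],[-3,9.7,0.5,0,0,-6.3,1],[-3,9.7,0.5,0,0,-6.3,1],[-3,9.7,0.5,0,0,-6.3,1],[-3,9.7,0.5,0,0,-6.3,1]]' 
python3 -m handwheel '[[-3,9.7,0.5,0,0,-6.3,1],[-3,9.7,0.5,0,0,-6.3,1],[-3,9.7,0.5,0,0,-6.3,1],[-3,9.7,0.5,0,0,-6.3,1],[-3,9.7,0.5,0,0,-6.3,1]]' 
python3 -m handwheel '[[-3,9.7,0.5,0,0,-6.3,1],[-3,9.7,0.5,0,0,-6.3,1],[-2,9.7,0.5,0,0,-6.3,1],[0,0,0,0,0,0,1],[0,0,0,0,0,0,1]]'
cat >> h.py <<'E'
HM=np.array([[-0.2501,0.8776,0.4089],[0.9682,0.2267,0.1055],[-0.0001,0.4223,-0.9065]]);HP=np.array([522.5,351.2,219.1])
def home():
    s,e,M=state();print('t',round(s['time'],2),'to home world',(HP-e).round(1),'in home tool',(HM.T@(HP-e)).round(1),'rot',np.degrees(R.from_matrix(HM@M.T).as_rotvec()).round(2),'F',s['contact_force'].round(1),'T',s['ft_torque'].round(2),'e',e.round(1))
E
python3 -c "import h;h.home()"
```

```text
time: 17.1
eef_pos: [0.4988, 0.2596, 0.3534]
tool_rot: [0.219, 0.976, -0.0, -0.001]
contact_force: [0.6, -0.0, -2.2]
grip_width: 0.0237
time: 17.52
eef_pos: [0.4839, 0.3081, 0.3558]
tool_rot: [0.475, 0.88, -0.0, -0.0]
contact_force: [-0.2, 0.3, -0.9]
grip_width: 0.0238
time: 17.93
eef_pos: [0.4759, 0.3372, 0.3574]
tool_rot: [0.61, 0.793, -0.0, 0.0]
contact_force: [-0.3, 0.6, -2.7]
grip_width: 0.0239
t 17.93 to home world [  46.6   14.  -138.3] in home tool [  1.9 -14.4 145.9] rot [  6.36 -24.19  -0.39] F [-0.3  0.6 -2.7] T [-0.01  0.02  0.06] e [475.9 337.2 357.4]
```

```bash
python3 -m handwheel '[[0,0,0,1.59,-6.05,-0.1,1],[0,0,0,1.59,-6.05,-0.1,1],[0,0,0,1.59,-6.05,-0.1,1],[0,0,0,1.59,-6.05,-0.1,1],[0,0,0,0,0,0,1]]' 
python3 -m handwheel '[[3.5,2,-20,0,0,0,1],[3.5,2,-20,0,0,0,1],[0,0,-6,0,0,0,1],[0,0,0,0,0,0,1],[0,0,0,0,0,0,1]]'
python3 - <<'E'
import h,cv2;from h import *
h.home();p,d=read_camera('wrist');cv2.imwrite('pics/w7.png',p[:,:,::-1])
a,_=read_camera('side');cv2.imwrite('pics/w7b.png',np.vstack([cv2.resize(p[60:300,160:480,::-1],(640,480)),np.zeros((1,640,3),np.uint8)]))
cv2.imwrite('pics/w7c.png',np.hstack([cv2.resize(p[60:280,180:460,::-1],(420,330)),cv2.resize(a[90:200,220:340,::-1],(360,330))]))
E
```

```text
time: 18.35
eef_pos: [0.4751, 0.3367, 0.3576]
tool_rot: [0.597, 0.772, 0.173, 0.134]
contact_force: [0.5, -0.4, -2.5]
grip_width: 0.0238
time: 18.77
eef_pos: [0.483, 0.3414, 0.3124]
tool_rot: [0.599, 0.771, 0.171, 0.132]
contact_force: [0.0, 0.1, -2.2]
grip_width: 0.0241
t 18.77 to home world [ 39.5   9.8 -93.3] in home tool [ -0.4  -2.5 101.8] rot [-0.05 -0.03  0.16] F [ 0.   0.1 -2.2] T [-0.13  0.42 -0.03] e [483.  341.4 312.4]
```

View pics/w7c.png

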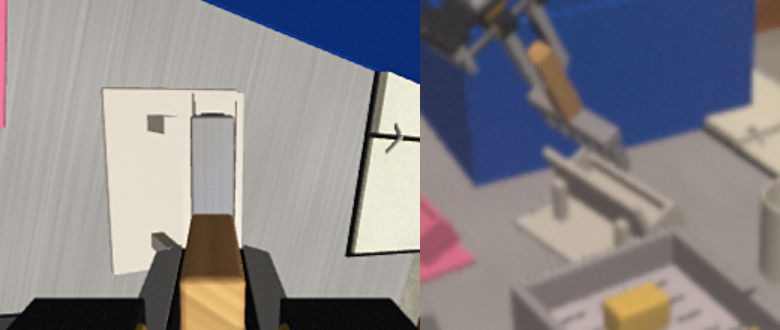

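Wrist/side views: the rake is in line with the pocket, head bar along the pocket at crop (212,165), with the teeth above the opening. Inserting.

```bash
python3 -m handwheel '[[8.2,2.1,-18.1,0,0,0,1],[8.2,2.1,-18.1,0,0,0,1],[8.2,2.1,-18.1,0,0,0,1],[4.1,1.1,-9.1,0,0,0,1],[0,0,0,0,0,0,1]]' 
python3 -m handwheel '[[0,0,0,0,0,0,1]]'; python3 -c "import h;h.home()"
python3 -m handwheel '[[4.1,1.1,-9.1,0,0,0,1],[3.3,0.8,-7.2,0,0,0,1],[0,0,0,0,0,0,1],[0,0,0,0,0,0,1]]'; python3 -c "import h;h.home()"
```

```text
time: 19.28
eef_pos: [0.5115, 0.349, 0.2471]
tool_rot: [0.599, 0.771, 0.171, 0.132]
contact_force: [0.0, 0.3, -2.2]
grip_width: 0.0237
time: 19.37
eef_pos: [0.5114, 0.3492, 0.2493]
tool_rot: [0.599, 0.771, 0.172, 0.132]
contact_force: [-1.1, 0.2, -1.1]
grip_width: 0.0235
t 19.37 to home world [ 11.1   2.  -30.2] in home tool [-0.9 -2.6 32.1] rot [-0.13  0.06  0.18] F [-1.1  0.2 -1.1] T [-0.18  0.42 -0.02] e [511.4 349.2 249.3]
time: 19.7
eef_pos: [0.5187, 0.3511, 0.232]
tool_rot: [0.599, 0.771, 0.172, 0.132]
contact_force: [0.3, -0.2, -1.8]
grip_width: 0.0234
t 19.7 to home world [  3.8   0.1 -12.9] in home tool [-0.8 -2.1 13.2] rot [-0.1   0.02  0.18] F [ 0.3 -0.2 -1.8] T [-0.14  0.45  0.01] e [518.7 351.1 232. ]
```

```bash
python3 -m handwheel '[[2.2,0.4,-4.5,0,0,0,1],[2.2,0.4,-4.5,0,0,0,1],[0,0,0,0,0,0,1]]'; python3 -c "import h;h.home()"
python3 -m handwheel '[[-0.3,-0.3,-3,0,0,0,1],[0,0,0,0,0,0,1],[0,0,0,0,0,0,1]]'; python3 -c "import h;h.home()"
```

```text
time: 19.95
eef_pos: [0.5232, 0.3518, 0.2223]
tool_rot: [0.599, 0.771, 0.171, 0.132]
contact_force: [0.6, -1.1, -3.0]
grip_width: 0.0242
t 19.95 to home world [-0.7 -0.6 -3.2] in home tool [-0.4 -2.1  2.5] rot [-0.09  0.    0.19] F [ 0.6 -1.1 -3. ] T [-0.19  0.54  0.03] e [523.2 351.8 222.3]
time: 20.2
eef_pos: [0.5228, 0.3516, 0.2202]
tool_rot: [0.599, 0.771, 0.172, 0.132]
contact_force: [-0.3, 0.1, -2.5]
grip_width: 0.0238
t 20.2 to home world [-0.3 -0.4 -1.1] in home tool [-0.3 -0.8  0.8] rot [-0.12  0.05  0.18] F [-0.3  0.1 -2.5] T [-0.09  0.5  -0.  ] e [522.8 351.6 220.2]
```

```bash
python3 -m handwheel '[[-0.2,-0.2,-0.9,0,0,0,1],[0,0,0,0,0,0,1],[0,0,0,0,0,0,1]]'; python3 -c "import h;h.home()"
python3 -m handwheel '[[0,0,0,0,0,0,0],[0,0,0,0,0,0,0],[0,0,0,0,0,0,0],[0,0,0,0,0,0,0],[0,0,0,0,0,0,0]]'; python3 -m handwheel '[[0,0,0,0,0,0,0],[0,0,0,0,0,0,0],[0,0,0,0,0,0,0],[0,0,0,0,0,0,0],[0,0,0,0,0,0,0]]'
python3 -m handwheel '[[-5,-1.3,11,0,0,0,0],[-10.2,-2.6,22.7,0,0,0,0],[-10.2,-2.6,22.7,0,0,0,0],[-10.2,-2.6,22.7,0,0,0,0],[-6,-1.5,14,0,0,0,0]]';python3 -m handwheel '[[0,0,0,0,0,0,0],[0,0,0,0,0,0,0],[0,0,0,0,0,0,0]]'
python3 - <<'E'
from h import *
home();s,e,M=state();c=calibration('wrist');p,d=read_camera('wrist');P=cloud('wrist',d,c)*1000;pi=p.astype(int)
T=(P-HP)@HM
w=(pi[...,0]-pi[...,2]>30)&(abs(T[...,0])<30)&(abs(T[...,1])<30)&(abs(T[...,2]-58.5)<15);q=T[w]
print('end face rel home (y mid should be ~0, z 58.5)',len(q),np.percentile(q,[1,50,99],axis=0).round(1).tolist())
a,_=read_camera('side');b=topb()
cv2.imwrite('pics/f8.png',np.hstack([cv2.resize(p[60:280,180:460,::-1],(420,330)),cv2.resize(a[90:300,220:420,::-1],(360,330))]))
E
```

```text
time: 20.45
eef_pos: [0.5227, 0.3514, 0.2196]
tool_rot: [0.599, 0.771, 0.172, 0.133]
contact_force: [-0.2, 0.2, -0.7]
grip_width: 0.0239
t 20.45 to home world [-0.2 -0.2 -0.5] in home tool [-0.2 -0.4  0.4] rot [-0.14  0.07  0.18] F [-0.2  0.2 -0.7] T [-0.18  0.4   0.01] e [522.7 351.4 219.6]
time: 20.87
eef_pos: [0.5227, 0.3514, 0.2195]
tool_rot: [0.599, 0.771, 0.172, 0.132]
contact_force: [-0.1, 0.5, 0.5]
grip_width: 0.054
time: 21.28
eef_pos: [0.5227, 0.3514, 0.2194]
tool_rot: [0.599, 0.771, 0.172, 0.132]
contact_force: [-0.2, 0.0, 0.4]
grip_width: 0.087
time: 21.7
eef_pos: [0.4801, 0.3407, 0.3159]
tool_rot: [0.599, 0.77, 0.173, 0.133]
contact_force: [0.4, 0.6, -0.2]
grip_width: 0.0936
time: 21.95
eef_pos: [0.4809, 0.3407, 0.3117]
tool_rot: [0.599, 0.771, 0.171, 0.132]
contact_force: [0.3, -0.6, -0.1]
grip_width: 0.094
t 21.95 to home world [ 41.6  10.5 -92.6] in home tool [ -0.2  -0.3 102.1] rot [-0.09  0.    0.18] F [ 0.3 -0.6 -0.1] T [-0.12  0.22  0.01] e [480.9 340.7 311.7]
end face rel home (y mid should be ~0, z 58.5) 758 [[-9.9, -13.1, 56.4], [3.1, -1.4, 58.2], [12.9, 10.2, 72.6]]
246 c [  36.1 -160.6] x 6.0 66.0 y -179.0 -142.0 z [77.2 81.6 86.8]
246 c [37.4  3.9] x 8.0 67.0 y -14.0 22.0 z [77.4 82.  86.6]
243 c [ -5.7 120.8] x -35.0 24.0 y 103.0 138.0 z [78.8 83.4 88.7]
244 c [ -39.4 -161. ] x -69.0 -10.0 y -180.0 -142.0 z [76.2 81.7 86.4]
248 c [-40.1   3.9] x -69.0 -11.0 y -14.0 22.0 z [76.6 81.6 86.2]
```

View pics/f8.png

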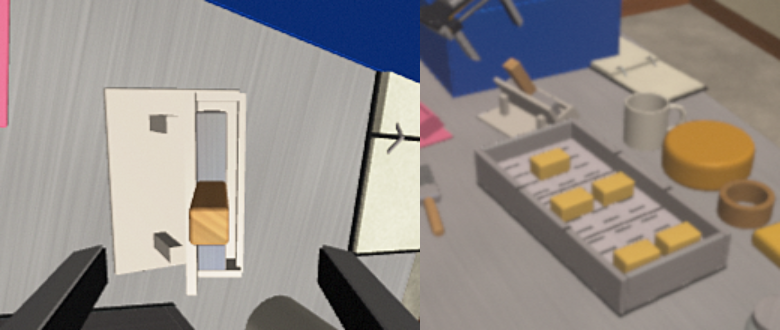

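Run:
```python
from h import *
import pickle
z=np.load('w1.npz');c0=pickle.load(open('w1.pkl','rb'))
p1,d1=None,None
c1=calibration('wrist');p1,d1=read_camera('wrist')
for n,p,d,c in(('before',z['p'],z['d'],c0),('after',p1,d1,c1)):
    P=cloud('wrist',d,c)*1000;T=(P-HP)@HM;pi=p.astype(int)
    grey=(pi.max(-1)-pi.min(-1)<30)
    k=grey&(abs(T[...,1])<9)&(abs(T[...,2]-150.5)<6)&(abs(T[...,0])<85)
    q=T[k];L=q[q[:,0]>20];S=q[q[:,0]<-20]
    A=np.c_[q[:,0],np.ones(len(q))];f=np.linalg.lstsq(A,q[:,2],rcond=None)[0]
    print(n,len(q),len(L),len(S),'x range',np.percentile(q[:,0],[0.5,99.5]).round(1),'z +x',np.median(L[:,2]).round(1),'z -x',np.median(S[:,2]).round(1) if len(S) else None,'slope deg',np.degrees(f[0]).round(2))
    w=(pi[...,0]-pi[...,2]>30)&(abs(T[...,0])<30)&(abs(T[...,1])<30)&(abs(T[...,2]-58.5)<4);print(' face',(np.percentile(T[w],1,axis=0)+np.percentile(T[w],99,axis=0))/2)
print(telemetry.state()['contact_force'])
```

```text
before 988 638 224 x range [-63.5  63.9] z +x 149.9 z -x 149.8 slope deg 0.03
 face [ 0.49695093 -0.42927099 59.00015053]
after 981 627 254 x range [-62.9  65.1] z +x 149.9 z -x 149.7 slope deg 0.09
 face [ 1.4024157  -1.61621422 58.74216538]
[ 0.59892914  0.20848815 -0.13582459]
```

```bash
python3 -c "
from station import ctrl,telemetry
print(telemetry.state()['time']);print(ctrl.hand_in())"
```

```text
22.15
the job is handed in; nothing more can be done
None
```

The cheese is spread in one layer and the rake is back in its stand. I handed in at 22.2 s of the 64 s allowed, and no verdict was reported.

**What I did:**
- I took the rake from the white stand, not the pink look-alike.
- I pushed the top block off the heap with the teeth just above the lower blocks. This was the one push not made on the tray floor.
- With the teeth resting on the floor I then drew that block into the +y third and the front row of two into the middle third. The back row stayed where it was.
- I put the rake back in its stand.

**Last checks:**
- **Blocks:** all five lie flat on the floor with none on another; their tops measured 82–84 mm up. Two are at y ≈ -161, two at +4 and one at +121 mm, so the thirds hold 2, 2 and 1.
- **Floor pressure:** the teeth pressed with about 3–4.5 N and sat about 2 mm below the unpressed floor level. The gripper stayed well above the cheese.
- **Rake:** its head bar is level (within 0.1°) at the same depth as before. Its top measured about 1 mm from where it started in each sideways direction, close to the camera's accuracy. This was the only disagreement I found.
- **Other things on the table:** I saw nothing moved in the last side picture, but I did not measure their positions again. The jar and can were not fully in that view.
- **Robot:** the gripper is open, clear of the rake and touching nothing.

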